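Present the sample vials on a bench slide

TASK

Two sliding trays stand on the bench; one carries two vials, the other is empty and stands part-way out. First push the empty tray fully home, then hook a fingertip behind the front lip of the tray with the vials and draw it fully out to its stop. Do not pinch a lip or touch the vials, which must stay standing in their pockets, and leave the things around as they are.

Things in the scene. Friction and masses are not known exactly. Their poses are not given: they have to be found in the camera images.
- sample_base: base of the slide whose tray carries the two vials; aluminium, fixed to the table, 260 x 112 mm, rails 25 mm high along both long sides. Origin: centre of the underside, on the table; +x along the rails to the rear (home) end, -x to the front end, z up; turned up to 0.2 rad from the world axes. May be the left or the right slide
- spare_base: base of the slide whose tray is empty; aluminium, fixed to the table, 260 x 112 mm, rails 25 mm high along both long sides. Origin: centre of the underside, on the table; +x along the rails to the rear (home) end, -x to the front end, z up; turned up to 0.2 rad from the world axes. In front of the lip the base lies open, 8 mm high, but for two 25 mm high stops at its front corners
- sample_lip_top (a point): middle of the top edge of the vial tray's upright steel front lip, 56 mm above the table; moves with the tray, axes as the base. Lip: 8 mm thick in x, 80 mm wide in y, centred here. Behind it (+x) an open well, 69 x 78 mm, floor 40 mm below this point, then a white pocket block. At the start 8 mm to -x of the base centre
- spare_lip_top (a point): middle of the top edge of the empty tray's upright steel front lip, 56 mm above the table; moves with the tray, axes as the base. Lip: 8 mm thick in x, 80 mm wide in y, centred here. Behind it (+x) an open well, 69 x 78 mm, floor 40 mm below this point, then a white pocket block. 8 mm plus the joint value to -x of the base centre
- sample_tray (a joint): how far the vial tray is drawn out, m: 0 = fully home (rear stop), 0.09 = fully out (front stop); grows as the tray goes to its base's -x. Starts at 0. It slides with about 2 N of friction (light damping, no spring, no latch), stays where it is left, cannot lift or turn
- spare_tray (a joint): how far the empty tray is drawn out, m: 0 = fully home (rear stop), 0.09 = fully out (front stop); grows as the tray goes to its base's -x. Starts somewhere from 0.035 to 0.085. It slides with about 2 N of friction (light damping, no spring, no latch), stays where it is left, cannot lift or turn
- sample_pockets (a point): middle between the floors of the two round pockets (31 mm wide, 16 mm deep, 19.5 mm to either side in y) in the white block of the vial tray; 22 mm above the table, 97 mm behind (+x) the lip's middle plane; moves with the tray
- vial_1: glass sample vial with white ribbed cap, 28 mm across, 57 mm high, loose in one pocket, its top 79 mm above the table; origin at the centre of its underside, z up
- vial_2: the same, in the other pocket of the same tray
- beaker: glass beaker, 56 mm across, 70 mm high, standing loose on the table; origin at the centre of its underside
- bottle: amber screw-cap bottle with black cap, 46 mm across, 93 mm high, standing loose; origin at the centre of its underside
- jar: white screw-cap jar, 48 mm across, 51 mm high, standing loose in front of the slides; origin at the centre of its underside
Mind the look-alikes: they are no part of the job. Leave any blue look-alike of the vial_2 alone.

How it is judged:
On the way, in this order (a step that is already met when the one before it is completed fails the run):
1. the empty tray is pushed home (within 5 mm) while the vial tray is still home (within 15 mm) (value of joint spare_tray below 0.005 m and value of joint sample_tray below 0.015 m), for 0.1 s.
2. the vial tray is on its way out (20 mm or more) with a finger against the inner face of its lip (value of joint sample_tray above 0.02 m and contact force between the fingers and sample_lip_inner above 0.3 N).
At the end, for the whole second after the job is handed in: The vial tray is fully out (within 5 mm of its front stop) and at rest, the empty tray fully home (within 5 mm), and both vials stand upright (within 0.2 rad) in their pockets, at rest (value of joint sample_tray above 0.085 m and value of joint spare_tray below 0.005 m and velocity of joint sample_tray below 0.01 m/s and angle between each of vial_1, vial_2's own z axis and vertical below 0.2 rad and distance between each of vial_1, vial_2 and sample_pockets below 0.027 m and linear speed of each of vial_1, vial_2 below 0.03 m/s); the robot touches nothing.
It fails at once if a vial is tipped (over 0.4 rad) or lifted out of its pocket (over 8 mm) (angle between any of vial_1, vial_2's own z axis and vertical above 0.4 rad or z of any of vial_1, vial_2 in the frame of sample_pockets above 0.008 m).
It fails at once if a vial is touched by the robot (over 0.5 N) (contact force between any of the fingers, the arm and vial_1 above 0.5 N or contact force between any of the fingers, the arm and vial_2 above 0.5 N).
It fails at once if a lip is pinched: fingers press on both its faces at once (over 2 N each) ((contact force between the fingers and sample_lip_inner above 2 N and contact force between the fingers and sample_lip_outer above 2 N) or (contact force between the fingers and spare_lip_inner above 2 N and contact force between the fingers and spare_lip_outer above 2 N)).
It fails at once if the beaker, bottle or jar is moved more than 15 mm (distance of any of beaker, bottle, jar from where it was at the start of the episode above 0.015 m).
It also fails if it takes over 51 s, if anything falls off the work surface, if the arm or the gripper's body presses on something with over 40 N, if the wrist force passes 120 N, or if a joint passes its speed limit or range.

ROBOT

A 6-joint arm with a two-finger parallel gripper is mounted at the origin on a cart in front of the work surface, level with it; the furniture and walls round the work are solid. World frame = base frame: x ahead of the robot, y to its left, z up, the work surface at z = 0. Lengths are in m, angles in rad, forces in N, time in s.
With the tool pointing down it reaches from about 0.35 to 0.85 m from the base axis. Payload 8.1 kg.
Tool frame: the origin (TCP) lies at the centre of the arm's flange, where the gripper is bolted on; the fingertips stand 186 mm ahead of it and the grasp point (between the pads) lies 167 mm ahead of it; z points along the fingers, y is the line along which they close (so a half turn about z gives the same grasp; the last joint's range is limited). The gripper opens to 93 mm and grips with 3 to 60 N. Pads are 15 mm wide; open, the fingers measure 128 mm over their backs; the gripper's body (75 mm by 188 mm) begins 65 mm behind the grasp point.
Start: joints at [1.138, 0.13, 1.488, -0, 1.523, -0.085], TCP at [0.204, 0.564, 0.405] pointing down, gripper open.
Joint ranges: [-2.96, 2.96], [-0.89, 2.26], [0.02, 2.5], [-1.34, 4.48], [0, 2.73], [-2.66, 2.66]. Speed limits (rad/s): [2.39, 2.39, 2.79, 3.14, 3.14, 3.14].

INTERFACE

Orientations are given as a rotation vector (axis times angle).
In Python, from plant import robot gives the robot as it stands.
- The arm moves only by the tool apply_moves, never from a script. Its argument "series" is a list of rows, each a list of 2 entries, a list of its own where there are three numbers: the shift along the tool's x, y, z in mm, then the turn, a rotation vector about the tool's x, y, z in rad. A call has 1 to 12 rows; each row shifts and turns the commanded pose from where the row before left it, along the tool's axes as they then stand; what a row does not reach is not made up. A row lasts 1/12 s, in which the tool goes at most 41.7 mm and 7.16 degrees, less where a joint would pass 70% of its speed; a pose out of reach is approached as far as the arm can. A call is refused whole if a number of a shift passes 41.7 or a number of a turn 0.125, either way. A call with a gripper value outside its range is refused whole. "claw" is the opening, from 0 (shut) to 1 (fully open), set as the call begins (left out, the last holds). The fingers move at their own pace and stop on an object; "newtons" is the grip in N (left out, the last holds). Time passes only in rows, so rows that do not move let the fingers close. It gives the time, the measured TCP pose, the force, the opening and the grip force at its end, in the units of the state.
- robot.read_state(): the state, without advancing time (a new reading comes with each control period).
- robot.read_camera(name): name is "scene" or "top" or "wrist"; returns (picture, depth): 400x640x3 uint8, blue, green, red; 400x640 float32, m along the optical axis (not along the pixel's ray), 0 where there is no reading.
- robot.calibration(name): a dict with "fx", "fy", "cx", "cy" (pixels), "extrinsics" (4x4, takes a point from world to camera coordinates). Camera axes: x right, y down, z forward; pixel columns grow to the right and rows downward; lengths in m; the calibration is good to about 2 mm. A picture is of the moment at which its call begins: read the wrist's pose just before it. calibration takes no time and is no camera call; for the wrist camera it gives the pose at the moment of the call.
- robot.close_job(): hands the job in; it is judged then, once.
The state is a dict: "t": time; "q": joint angles; "dq": joint speeds; "joint_torque": joint torques, N m; "tool_pos": TCP position; "orientation": TCP orientation; "force": force on the tool from outside, world axes, zero at the start; "wrist_torque": the same for the moment, N m; "opening": finger opening in m; "gripper_force": force on a finger pad.
Only numpy, scipy, OpenCV 4.12 (cv2) and the standard library are available. Lean on these libraries where they do the work, as an engineer would, in place of code of your own. Each camera call takes 0.05 s, during which the arm holds its last target. There are 200 camera calls.

## Working session

There is one attempt and no reset: what is moved stays moved. The work goes in short steps, Python scripts to look and compute and a tool call to move; the robot and the scene stay as the last step left them, time stands still between calls to the robot, and variables do not carry over. Pictures are saved under pics/ and viewed, at most 10 in all, crops included, and the job is handed in when it is done.

Besides the shell and the picture viewer there is one more tool, called after ">>>" as name([rows], argument=value, ...), one row to a line, values as JSON. apply_moves: Moves the arm, as the interface text tells. Its arguments: {"type":"object","properties":{"series":{"type":"array"},"claw":{"type":"number"},"newtons":{"type":"number"}},"required":["series"]}

```bash
ls; mkdir -p pics
cat > h.py <<'E'
import numpy as np, cv2
from plant import robot
def ray(cal,u,v,z):
    E=np.array(cal["extrinsics"]);R=E[:3,:3];t=E[:3,3]
    c=-R.T@t; d=R.T@np.array([(u-cal["cx"])/cal["fx"],(v-cal["cy"])/cal["fy"],1.])
    return c+d*(z-c[2])/d[2]
def cloud(cal,D):
    v,u=np.mgrid[:D.shape[0],:D.shape[1]]
    P=np.stack([(u-cal["cx"])/cal["fx"]*D,(v-cal["cy"])/cal["fy"]*D,D],-1)
    E=np.array(cal["extrinsics"]);return (P-E[:3,3])@E[:3,:3]
E
python3 - <<'E'
from h import *
s=robot.read_state();print(s)
for n in("top","scene"):
    c=robot.calibration(n);p,d=robot.read_camera(n);cv2.imwrite(f"pics/{n}.png",p);np.save(n,d)
    print(n,c)
E
```

```text
pics
{'t': 0.0, 'q': array([ 1.13762125e+00,  1.31147792e-01,  1.48924082e+00,  1.37784758e-05,
        1.52301087e+00, -8.53881153e-02]), 'dq': array([-0.00237396, -0.00100366, -0.00012836,  0.00124915,  0.0007634 ,
       -0.00057746]), 'joint_torque': array([ 3.70300859e-04, -5.59845471e+01, -4.91761851e+01,  7.68914027e-02,
        3.52701510e-02, -1.63186501e-04]), 'tool_pos': array([0.20436706, 0.5638861 , 0.40371626]), 'orientation': array([-5.43471754e-01, -3.09374229e+00,  2.73732878e-03]), 'force': array([ 0.42193304,  0.51623632, -0.1281368 ]), 'wrist_torque': array([ 0.00638364, -0.02705748,  0.03207757]), 'gripper_force': 0.0, 'opening': 0.09260849770557633}
top {'fx': 370.2866048731515, 'fy': 370.2866048731515, 'cx': 321.37614725394747, 'cy': 197.4900686422119, 'extrinsics': array([[ 0.02229328, -0.99970322,  0.00982217, -0.01025567],
       [-0.98622636, -0.0236012 , -0.16370874,  0.51453159],
       [ 0.16389197, -0.00603728, -0.98645982,  0.94973701],
       [ 0.        ,  0.        ,  0.        ,  1.        ]])}
scene {'fx': 414.4520616052963, 'fy': 414.4520616052963, 'cx': 322.17790598021855, 'cy': 197.29331433577383, 'extrinsics': array([[ 0.79734709, -0.60348969, -0.00614918, -0.42464895],
       [-0.40243621, -0.52406156, -0.75060281,  0.24667214],
       [ 0.44975851,  0.60096562, -0.66072507,  0.80340319],
       [ 0.        ,  0.        ,  0.        ,  1.        ]])}
```

View pics/top.png

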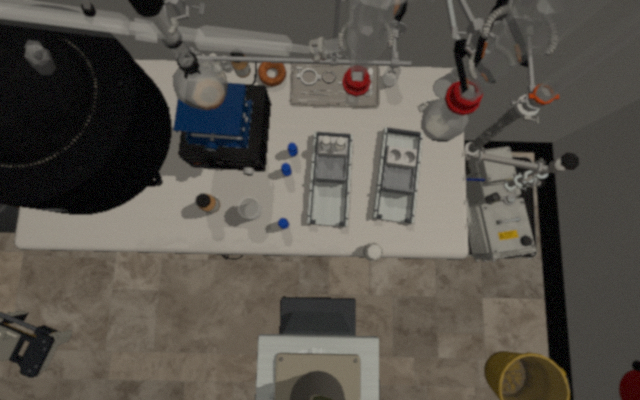

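View pics/scene.png

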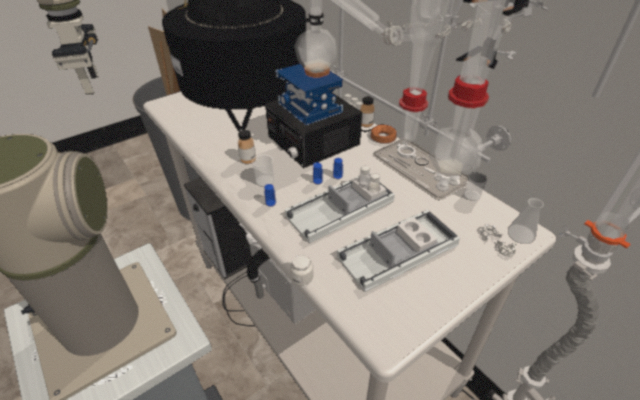

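The left slide (330,180) has two capped vials at (325-342,145). The right slide (397,178) has empty pockets at (403,156). The jar is at (373,251), the beaker at (249,210) and the bottle at (207,203). Blue look-alikes stand at (293,149), (286,169) and (283,223). Next I'll take one close crop and some rough geometry.

Run:
```python
from h import *
p=cv2.imread("pics/top.png");c=robot.calibration("top")
cr=cv2.resize(p[115:265,290:430],None,fx=4,fy=4,interpolation=cv2.INTER_CUBIC);cv2.imwrite("pics/crop.png",cr)
d=np.load("top.npy");P=cloud(c,d)
for n,u,v,z in [("L FL",312,222,.025),("L FR",345,224,.025),("L RL",317,135,.025),("L RR",350,136,.025),("R FL",377,218,.025),("R FR",411,220,.025),("R RL",386,131,.025),("R RR",419,133,.025),("jar",373,248,.051)]:
    print(n,ray(c,u,v,z).round(3),P[v,u].round(3))
```

```text
L FL [0.45  0.025 0.025] [0.45  0.025 0.024]
L FR [ 0.447 -0.064  0.025] [ 0.447 -0.064  0.025]
L RL [0.695 0.018 0.025] [0.697 0.018 0.02 ]
L RR [ 0.694 -0.075  0.025] [ 0.695 -0.075  0.024]
R FL [ 0.465 -0.15   0.025] [ 0.467 -0.153  0.008]
R FR [ 0.462 -0.242  0.025] [ 0.462 -0.243  0.024]
R RL [ 0.712 -0.176  0.025] [ 0.712 -0.176  0.024]
R RR [ 0.708 -0.269  0.025] [ 0.709 -0.27   0.024]
jar [ 0.383 -0.136  0.051] [ 0.383 -0.136  0.049]
```

View pics/crop.png

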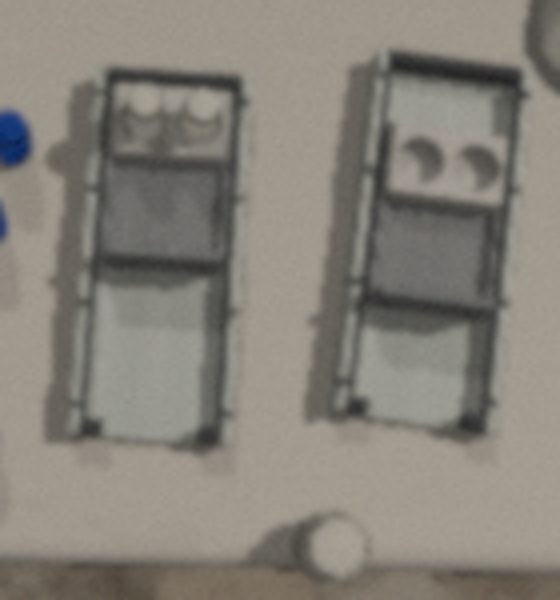

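The crop confirms it. The left tray has two white-capped vials and its lip at crop (160,263). The right tray is empty, with its lip at crop (430,303). I'll fit the lips from depth.

Run:
```python
from h import *
for n in("top","scene"):
    c=robot.calibration(n);P=cloud(c,np.load(n+".npy"))
    m=(P[...,2]>.048)&(P[...,2]<.062)&(P[...,0]>.42)&(P[...,0]<.63)
    for nm,a,b in(("L",-.09,.05),("R",-.3,-.13)):
        q=P[m&(P[...,1]>a)&(P[...,1]<b)]
        if len(q)<3: print(n,nm,len(q));continue
        ce,(w),ang=cv2.minAreaRect(q[:,:2].astype(np.float32))
        vx=np.linalg.svd(q[:,:2]-q[:,:2].mean(0))[2][0]
        print(n,nm,len(q),q.mean(0).round(4),np.round(ce,4),np.round(w,4),"normal ang",np.arctan2(-vx[0],vx[1])if vx[1]>0 else np.arctan2(vx[0],-vx[1]),q[:,2].max(), q[:,1].min(),q[:,1].max())
```

```text
top L 99 [ 0.5661 -0.0212  0.0547] [ 0.5668 -0.0215] [0.0779 0.0085] normal ang -0.04983784164736202 0.061020126945996324 -0.06035581206594998 0.017343727657716645
top R 100 [ 0.5406 -0.2033  0.0543] [ 0.5411 -0.2036] [0.0773 0.0087] normal ang -0.12857735221902875 0.058861659005534125 -0.2419239827973326 -0.1652807191634137
scene L 106 [ 0.5631 -0.0264  0.0538] [ 0.5643 -0.0242] [0.0768 0.0091] normal ang -0.04714221851514811 0.057882850413481464 -0.06253923743523457 0.014264434010334736
scene R 152 [ 0.5373 -0.2091  0.0536] [ 0.5388 -0.206 ] [0.0808 0.0088] normal ang -0.11669895304362946 0.05841569061955596 -0.24607973281853962 -0.1660303938902987
```

>>> apply_moves([
  [[0,0,0],[0,0,-0.078]],
  [[0,0,0],[0,0,-0.078]],
  [[0,0,0],[0,0,-0.078]],
  [[-16,-30,0],[0,0,0]],
  [[-16,-30,0],[0,0,0]],
  [[-16,-30,0],[0,0,0]],
  [[-16,-30,0],[0,0,0]],
  [[-16,-30,0],[0,0,0]],
  [[-16,-30,0],[0,0,0]],
  [[-16,-30,0],[0,0,0]],
  [[-16,-30,0],[0,0,0]],
  [[-16,-30,0],[0,0,0]],
], claw=0)

```text
t: 1.1
tool_pos: [0.3169, 0.2779, 0.4043]
orientation: [-0.178, -3.136, 0.0]
force: [0.6, -1.0, 0.0]
opening: 0.0178
gripper_force: 0.0
```

>>> apply_moves([
  [[-16,-30,0],[0,0,0]],
  [[-16,-30,0],[0,0,0]],
  [[-16,-30,0],[0,0,0]],
  [[-16,-30,0],[0,0,0]],
  [[-16,-30,0],[0,0,0]],
  [[-16,-30,0],[0,0,0]],
  [[-16,-30,0],[0,0,0]],
  [[-16,-30,0],[0,0,0]],
  [[-16,-30,0],[0,0,0]],
  [[-16,-30,0],[0,0,0]],
  [[0,0,0],[0,0,0]],
  [[0,0,0],[0,0,0]],
])

```text
t: 2.1
tool_pos: [0.4419, -0.0382, 0.4041]
orientation: [-0.184, -3.135, -0.0]
force: [-0.3, 0.4, -0.4]
opening: 0.0006
gripper_force: 0.0
```

```bash
cat >> h.py <<'E'
from scipy.spatial.transform import Rotation as Ro
def plan(x,y,z,yaw):
    """tip goal (world) and yaw of slide +x axis -> turn about tool z, then shift in the new tool axes, mm"""
    s=robot.read_state();R=Ro.from_rotvec(s["orientation"])
    c,n=np.cos(yaw),np.sin(yaw);T=np.array([[-c,-n,0],[-n,c,0],[0,0,-1.]])
    turn=(R.inv()*Ro.from_matrix(T)).as_rotvec()
    tip=s["tool_pos"]+R.as_matrix()[:,2]*.186
    print("t",round(s["t"],2),"tip",tip.round(4),"F",s["force"].round(2),"turn",turn.round(3),"shift",(T.T@(np.array([x,y,z])-tip)*1000).round(1),"open",round(s["opening"],4))
E
python3 - <<'E'
from h import *
plan(.495,-.2,.13,-.115)
c=robot.calibration("wrist");p,d=robot.read_camera("wrist");cv2.imwrite("pics/w1.png",p)
P=cloud(c,d)
m=(P[...,2]>.05)&(P[...,2]<.06)&(P[...,0]>.4)&(P[...,0]<.63)
for nm,a,b in(("L",-.08,.03),("R",-.26,-.15)):
    q=P[m&(P[...,1]>a)&(P[...,1]<b)]
    if len(q)>9:
        print(nm,len(q),np.round(cv2.minAreaRect(q[:,:2].astype(np.float32)),4) if 0 else cv2.minAreaRect(q[:,:2].astype(np.float32)),q.mean(0))
E
```

```text
t 2.1 tip [ 0.4416 -0.0381  0.2181] F [-0.33  0.41 -0.43] turn [ 0.    -0.001 -0.002] shift [ -71.6 -154.7   88.1] open 0.0006
L 14 ((0.5630901455879211, -0.051885806024074554), (0.0010741015430539846, 0.007233073003590107), 83.22824096679688) [ 0.56283801 -0.05185734  0.05648886]
R 559 ((0.5389774441719055, -0.20530276000499725), (0.07806498557329178, 0.008518869988620281), 83.28932189941406) [ 0.53741584 -0.20971289  0.05518242]
```

View pics/w1.png

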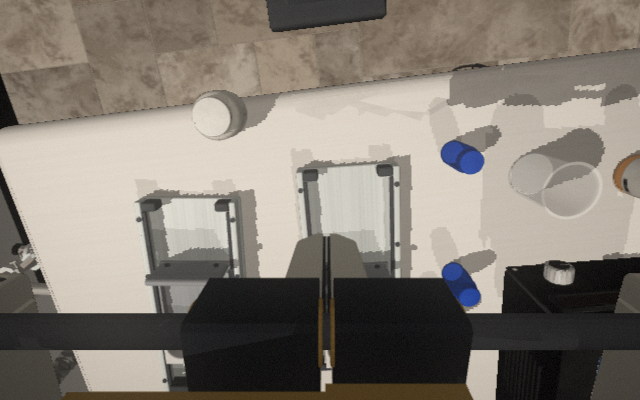

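Wrist view: the spare lip is at (190,275) and the jar at (217,115), matching the earlier measurement. Moving on to the spare tray.

>>> apply_moves([
  [[-14,-31,0],[0,0,0]],
  [[-14,-31,0],[0,0,0]],
  [[-14,-31,0],[0,0,0]],
  [[-14,-31,0],[0,0,0]],
  [[-16,-31,0],[0,0,0]],
  [[0,0,30],[0,0,0]],
  [[0,0,30],[0,0,0]],
  [[0,0,30],[0,0,0]],
  [[0,0,30],[0,0,0]],
  [[0,0,20],[0,0,0]],
  [[0,0,0],[0,0,0]],
  [[0,0,0],[0,0,0]],
])

```text
t: 3.15
tool_pos: [0.4954, -0.1973, 0.2639]
orientation: [-0.176, -3.134, -0.002]
force: [-0.2, 0.2, 0.6]
opening: 0.0002
gripper_force: 0.0
```

Run:
```python
from h import *
plan(.495,-.2,.034,-.117)
```

```text
t 3.15 tip [ 0.4949 -0.197   0.0779] F [-0.16  0.23  0.65] turn [ 0.001 -0.003  0.005] shift [-0.5 -2.9 43.9] open 0.0002
```

>>> apply_moves([
  [[0,-1,15],[0,0,0.005]],
  [[0,-1,15],[0,0,0]],
  [[0,-1,14],[0,0,0]],
  [[0,0,0],[0,0,0]],
  [[-9,0,0],[0,0,0]],
  [[-9,0,0],[0,0,0]],
  [[-8,0,0],[0,0,0]],
  [[-8,0,0],[0,0,0]],
  [[-8,0,0],[0,0,0]],
  [[-8,0,0],[0,0,0]],
  [[-6,0,0],[0,0,0]],
  [[-4,0,0],[0,0,0]],
])

```text
t: 4.15
tool_pos: [0.5558, -0.2091, 0.2207]
orientation: [-0.186, -3.136, -0.0]
force: [-2.8, 0.4, 0.9]
opening: 0.0002
gripper_force: 1.1
```

>>> apply_moves([
  [[-3,0,0],[0,0,0]],
  [[-3,0,0],[0,0,0]],
  [[-2,0,0],[0,0,0]],
  [[0,0,0],[0,0,0]],
  [[0,0,0],[0,0,0]],
])

```text
t: 4.57
tool_pos: [0.563, -0.2099, 0.2207]
orientation: [0.186, 3.136, 0.0]
force: [-1.1, -0.1, -0.3]
opening: 0.0006
gripper_force: 0.0
```

>>> apply_moves([
  [[-2,0,0],[0,0,0]],
  [[-2,0,0],[0,0,0]],
  [[-1,0,0],[0,0,0]],
  [[0,0,0],[0,0,0]],
  [[0,0,0],[0,0,0]],
])

```text
t: 4.98
tool_pos: [0.5679, -0.2105, 0.2207]
orientation: [0.186, 3.136, 0.0]
force: [-1.0, 0.4, -0.6]
opening: 0.0003
gripper_force: 0.3
```

>>> apply_moves([
  [[-2,0,0],[0,0,0]],
  [[0,0,0],[0,0,0]],
  [[0,0,0],[0,0,0]],
])

```text
t: 5.23
tool_pos: [0.5688, -0.2107, 0.2207]
orientation: [-0.186, -3.132, -0.001]
force: [-10.7, 1.9, 7.9]
opening: 0.0004
gripper_force: 5.7
```

>>> apply_moves([
  [[-2,0,0],[0,0,0]],
  [[0,0,0],[0,0,0]],
  [[0,0,0],[0,0,0]],
])

```text
t: 5.48
tool_pos: [0.5695, -0.2108, 0.2206]
orientation: [-0.186, -3.128, -0.002]
force: [-21.7, 4.1, 16.5]
opening: 0.0003
gripper_force: 11.1
```

>>> apply_moves([
  [[5,0,0],[0,0,0]],
  [[12,0,0],[0,0,0]],
  [[12,0,0],[0,0,0]],
  [[0,0,-30],[0,0,0]],
  [[0,0,-30],[0,0,0]],
  [[0,0,-30],[0,0,0]],
  [[0,0,-30],[0,0,0]],
  [[0,10,0],[0,0,-0.036]],
  [[0,30,0],[0,0,-0.036]],
  [[0,20,0],[0,0,0]],
  [[0,0,0],[0,0,0]],
  [[0,0,0],[0,0,0]],
])

```text
t: 6.48
tool_pos: [0.5479, -0.147, 0.3409]
orientation: [0.07, 3.14, -0.001]
force: [-0.4, -0.6, 0.0]
opening: 0.0001
gripper_force: 0.0
```

Run:
```python
from h import *
plan(.593,-.0235,.15,-.045)
for n in("scene","top","wrist"):
    c=robot.calibration(n);p,d=robot.read_camera(n);P=cloud(c,d);cv2.imwrite(f"pics/{n}2.png",p)
    m=(P[...,2]>.048)&(P[...,2]<.062)&(P[...,0]>.42)&(P[...,0]<.63)
    for nm,a,b in(("L",-.075,.03),("R",-.26,-.15)):
        q=P[m&(P[...,1]>a)&(P[...,1]<b)]
        if len(q)>9: print(n,nm,len(q),cv2.minAreaRect(q[:,:2].astype(np.float32)))
```

```text
t 6.48 tip [ 0.548  -0.147   0.1549] F [-0.35 -0.6   0.  ] turn [-0.     0.001  0.   ] shift [-39.4 125.4   4.9] open 0.0001
scene L 104 ((0.564285933971405, -0.02265523001551628), (0.07998335361480713, 0.008662784472107887), 87.02857208251953)
scene R 144 ((0.5791457891464233, -0.21248981356620789), (0.07864215970039368, 0.009205419570207596), 84.28414154052734)
top L 101 ((0.5664902925491333, -0.02148672193288803), (0.077921561896801, 0.00899297371506691), 86.90901947021484)
wrist L 1126 ((0.5649324655532837, -0.021749496459960938), (0.07923652231693268, 0.007966638542711735), 87.03701782226562)
wrist R 1100 ((0.5800581574440002, -0.20941264927387238), (0.07875777035951614, 0.008232152089476585), 83.05176544189453)
```

View pics/scene2.png

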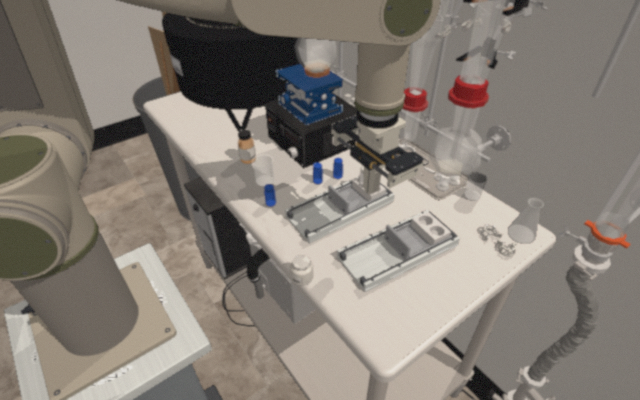

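Scene view: the spare tray is home with its lip at (405,240), and the vial tray is untouched with its lip at (350,205). Now moving over the well of the vial tray.

>>> apply_moves([
  [[-10,31,0],[0,0,0]],
  [[-10,31,0],[0,0,0]],
  [[-10,31,0],[0,0,0]],
  [[-9,32,0],[0,0,0.007]],
  [[0,0,0],[0,0,0]],
  [[0,0,20],[0,0,0]],
  [[0,0,20],[0,0,0]],
  [[0,0,20],[0,0,0]],
  [[0,0,0],[0,0,0]],
  [[0,0,0],[0,0,0]],
])

```text
t: 7.47
tool_pos: [0.5918, -0.0256, 0.2794]
orientation: [-0.086, -3.137, -0.0]
force: [0.5, 0.2, 0.5]
opening: 0.0002
gripper_force: 0.0
```

Run:
```python
from h import *
plan(.593,-.0235,.034,-.052)
p,d=robot.read_camera("wrist");cv2.imwrite("pics/w3.png",p)
```

```text
t 7.47 tip [ 0.5912 -0.0256  0.0934] F [0.47 0.23 0.48] turn [ 0.    -0.003 -0.003] shift [-1.6  2.2 59.4] open 0.0002
```

View pics/w3.png

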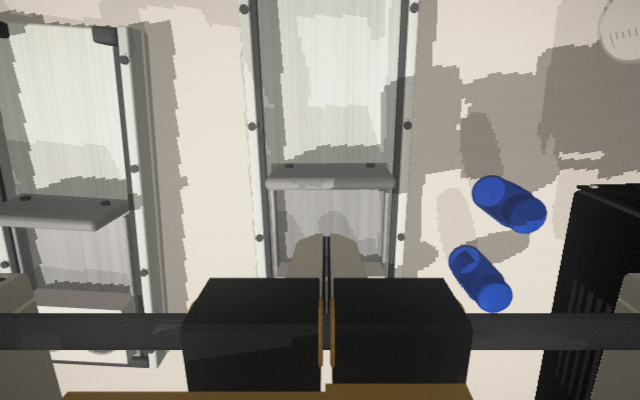

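The fingertips (325,245) are over the well, behind the lip (330,178), and clear of the vials. Descending and drawing slowly.

>>> apply_moves([
  [[-1,1,15],[0,0,0]],
  [[0,1,15],[0,0,0]],
  [[0,0,15],[0,0,0]],
  [[0,0,14],[0,0,0]],
  [[0,0,0],[0,0,0]],
  [[5,0,0],[0,0,0]],
  [[4,0,0],[0,0,0]],
  [[2,0,0],[0,0,0]],
  [[2,0,0],[0,0,0]],
  [[2,0,0],[0,0,0]],
  [[2,0,0],[0,0,0]],
  [[2,0,0],[0,0,0]],
])

```text
t: 8.52
tool_pos: [0.575, -0.0218, 0.2227]
orientation: [0.084, 3.138, -0.0]
force: [1.8, -0.6, 1.6]
opening: 0.0004
gripper_force: 1.1
```

>>> apply_moves([
  [[2,0,0],[0,0,0]],
  [[2,0,0],[0,0,0]],
  [[3,0,0],[0,0,0]],
  [[3,0,0],[0,0,0]],
  [[3,0,0],[0,0,0]],
  [[3,0,0],[0,0,0]],
  [[3,0,0],[0,0,0]],
  [[3,0,0],[0,0,0]],
  [[3,0,0],[0,0,0]],
  [[3,0,0],[0,0,0]],
  [[3,0,0],[0,0,0]],
  [[3,0,0],[0,0,0]],
])

```text
t: 9.52
tool_pos: [0.5403, -0.02, 0.2217]
orientation: [-0.084, -3.14, 0.0]
force: [2.8, -1.2, 1.2]
opening: 0.0005
gripper_force: 1.1
```

```bash
cat > look.py <<'E'
from h import *
import sys
plan(.487,-.018,.034,-.052)
for n in("scene","top"):
    c=robot.calibration(n);p,d=robot.read_camera(n);P=cloud(c,d);cv2.imwrite(f"pics/{n}{sys.argv[1]}.png",p)
    for nm,a,b,lo,hi,x0,x1 in(("L",-.075,.04,.048,.062,.42,.63),("R",-.27,-.15,.048,.062,.42,.63),("vials",-.08,.04,.070,.085,.54,.7)):
        q=P[(P[...,2]>lo)&(P[...,2]<hi)&(P[...,0]>x0)&(P[...,0]<x1)&(P[...,1]>a)&(P[...,1]<b)]
        if len(q)>9: print(n,nm,len(q),np.round(np.median(q,0),3),np.round(cv2.minAreaRect(q[:,:2].astype(np.float32))[0],4))
E
python3 look.py 3
```

```text
t 9.52 tip [ 0.5403 -0.02    0.0357] F [ 2.8  -1.23  1.15] turn [-0.    -0.    -0.002] shift [53.3 -0.8  1.7] open 0.0005
scene L 180 [ 0.527 -0.035  0.055] [ 0.5585 -0.0457]
scene R 147 [ 0.577 -0.216  0.054] [ 0.579  -0.2128]
scene vials 12 [ 0.544 -0.038  0.077] [ 0.5942 -0.0428]
top R 99 [ 0.581 -0.21   0.054] [ 0.5814 -0.209 ]
```

>>> apply_moves([
  [[4,0,0],[0,0,0]],
  [[4,0,0],[0,0,0]],
  [[4,0,0],[0,0,0]],
  [[4,0,0],[0,0,0]],
  [[4,0,0],[0,0,0]],
  [[4,0,0],[0,0,0]],
  [[4,0,0],[0,0,0]],
  [[4,0,0],[0,0,0]],
  [[4,0,0],[0,0,0]],
  [[4,0,0],[0,0,0]],
  [[3,0,0],[0,0,0]],
  [[2,0,0],[0,0,0]],
])

```text
t: 10.62
tool_pos: [0.4953, -0.0175, 0.2218]
orientation: [-0.085, -3.14, 0.0]
force: [1.1, -1.2, -0.9]
opening: 0.0002
gripper_force: 1.1
```

>>> apply_moves([
  [[2,0,0],[0,0,0]],
  [[2,0,0],[0,0,0]],
  [[2,0,0],[0,0,0]],
  [[1,0,0],[0,0,0]],
  [[0,0,0],[0,0,0]],
  [[0,0,0],[0,0,0]],
])

```text
t: 11.12
tool_pos: [0.4891, -0.0172, 0.222]
orientation: [0.084, 3.139, -0.0]
force: [5.2, -1.0, -3.0]
opening: 0.0003
gripper_force: 2.6
```

>>> apply_moves([
  [[2,0,0],[0,0,0]],
  [[0,0,0],[0,0,0]],
  [[0,0,0],[0,0,0]],
])

```text
t: 11.37
tool_pos: [0.4883, -0.0171, 0.2224]
orientation: [0.084, 3.134, -0.0]
force: [14.8, -2.5, -11.0]
opening: 0.0003
gripper_force: 7.1
```

The stop is reached: the force rises at about 88 mm of travel. Backing off within the well, then rising.

>>> apply_moves([
  [[-4,0,0],[0,0,0]],
  [[-6,0,0],[0,0,0]],
  [[-6,0,0],[0,0,0]],
  [[0,0,0],[0,0,0]],
  [[0,0,-20],[0,0,0]],
  [[0,0,-30],[0,0,0]],
  [[0,0,-30],[0,0,0]],
  [[0,0,-30],[0,0,0]],
  [[0,0,-30],[0,0,0]],
  [[0,0,-30],[0,0,0]],
  [[0,0,0],[0,0,0]],
  [[0,0,0],[0,0,0]],
])

```text
t: 12.37
tool_pos: [0.5033, -0.0179, 0.394]
orientation: [0.084, 3.136, -0.001]
force: [-0.9, 0.5, -0.9]
opening: 0.0003
gripper_force: 0.0
```

```bash
python3 look.py 4
python3 - <<'E'
from h import *
c=robot.calibration("wrist");p,d=robot.read_camera("wrist");P=cloud(c,d)
q=P[(P[...,2]>.05)&(P[...,2]<.06)&(P[...,0]>.44)&(P[...,0]<.51)&(P[...,1]>-.075)&(P[...,1]<.04)]
print(len(q),cv2.minAreaRect(q[:,:2].astype(np.float32)))
cv2.imwrite("pics/w4.png",p)
p=cv2.imread("pics/scene4.png");cv2.imwrite("pics/scene4c.png",cv2.resize(p[130:300,220:480],None,fx=3,fy=3))
E
```

```text
t 12.37 tip [ 0.504  -0.0181  0.208 ] F [-0.86  0.52 -0.94] turn [-0.     0.004 -0.002] shift [ 17.   -0.8 174. ] open 0.0003
scene L 203 [ 0.478 -0.025  0.055] [ 0.5237 -0.0185]
scene R 148 [ 0.578 -0.216  0.055] [ 0.5792 -0.2123]
scene vials 147 [ 0.569 -0.033  0.078] [ 0.5712 -0.0251]
top L 95 [ 0.477 -0.017  0.055] [ 0.4769 -0.0165]
top R 65 [ 0.579 -0.224  0.055] [ 0.5801 -0.2225]
824 ((0.47556251287460327, -0.017163358628749847), (0.07890696823596954, 0.008469445630908012), 87.23772430419922)
```

View pics/scene4c.png

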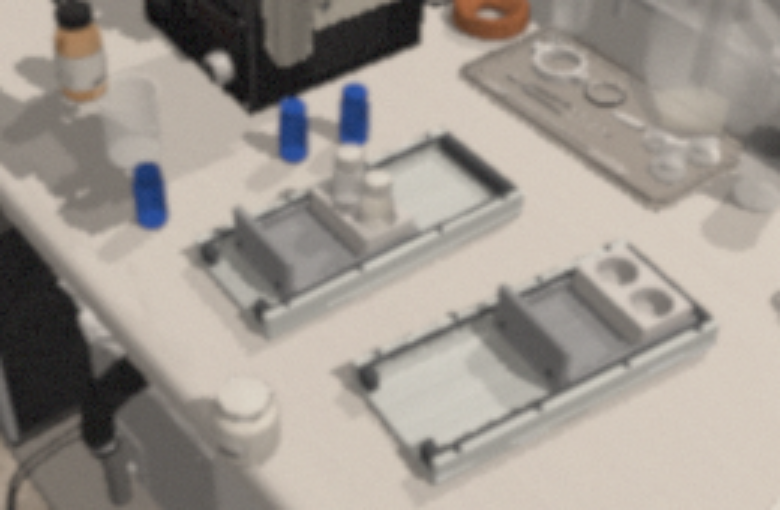

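The vial tray is fully out: its lip moved from 0.5649 to 0.4756, about 89.5 mm. Both vials stand in their pockets at crop (347,180) and (377,200). The spare tray is home and nothing else has moved. Handing in.

```bash
python3 -c "
from plant import robot
print(robot.close_job())"
```

```text
the job is handed in; nothing more can be done
None
```

I pushed the empty tray home and drew the vial tray out about 89.5 mm to its front stop; both vials were still standing in their pockets in the last picture. I handed the job in at about 12.5 s; the hand-in returned no verdict.

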